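# Gauge the jaw gap of a board vise with a taper feeler

### The job

Check the gap of the blue board vise on the electronics bench: take the orange-handled steel taper feeler out of its stand and slide its blade straight down between the two vise jaws until it drags snugly, the red sprung jaw pushed back about 2 mm, without forcing it. Finish while still gripping the feeler's handle, holding it upright and still at that depth; do not let go. Leave the blue pry tool in the stand and the multimeter, jar and screwdriver where they are.

Things in the scene. Friction and masses are not known exactly. Their poses are not given: they have to be found in the camera images.
- feeler: Taper feeler, 90 g, upright in either slot of the stand. Origin: middle of the blade's lower tip, 10 mm above the bench at the start; z up along the blade, x along its width, y across its thickness; same both ways round. Steel blade 80 mm long, 20 mm wide (x), thickness (y) growing evenly from 2 mm at the tip to 11 mm at the handle. The handle begins 80 mm above the origin.
- feeler_grip (a point): Centre of the feeler's orange handle (black band at its foot), 115 mm above the blade tip: the place to grip, across its 16 mm (y), from above. Handle 30 mm (x) by 16 mm (y), 70 mm tall; axes as the feeler's. The handle's foot rests on the stand's top.
- pry_tool: Blue plastic pry tool in the other slot, with a handle of the same size as the feeler's (origin at its lower tip, axes alike). To be left alone.
- stand: Fixed light wooden block 160 mm (x) by 60 mm (y) by 90 mm high, origin under its centre, with two through slots 24 mm (x) by 13 mm (y) at x = -40 and +40 mm. Lift a tool by 85 mm to clear it.
- vise: Fixed board vise, dark base plate 130 mm (x) by 230 mm (y), origin under its centre. Jaws face each other along y: blue screw jaw at +y, red sprung jaw at -y, 50 mm wide (x, centred), tops 115 mm high, above all its other parts. The gap is vertical, open at the top, clear down to 30 mm height. Its top 10 mm flares 7 mm a side as lead-in; below 105 mm height the faces are parallel.
- vise_head (a joint): The aluminium carriage with both jaws floats along the vise's y, -12 to +12 mm, moving with about 0.5 N, so that the jaws centre themselves on the blade. m, + towards the vise's +y.
- screw_jaw (a joint): Setting of the blue screw jaw, held tight by its screw (not to be moved): the gap at rest is 4 mm plus this value (0 to 2 mm, in m).
- sprung_jaw (a joint): How far the red sprung jaw is pushed back from its stop (m), 0 at rest, at most 8 mm. It presses with 1.5 N plus 1.5 N per mm. Snug is about 2 mm (0.8 to 3.5 mm is good); past 5.5 mm it is forced. At 2 mm, sliding the blade down takes about 5 to 8 N on the tool, rising steadily with depth (1.1 mm more per 10 mm); the blade stays put when the push stops.
- screw_lip (a point): Upper edge of the blue screw jaw's parallel face, mid width, 105 mm above the bench, 10 mm below the jaw's top. Axes as the vise's.
- sprung_lip (a point): The same point on the red sprung jaw's face; the gap lies between the two points, and its middle is midway between them. Axes as the vise's.
- multimeter: Orange multimeter with black face lying on the bench, 70 by 130 by 34 mm. To be left alone.
- flux_jar: Small closed jar, 50 mm across, 55 mm tall. To be left alone.
- driver: Screwdriver with red handle lying on the bench. To be left alone.
Mind the look-alikes: they are no part of the job. What is meant by the feeler is not yellow, and is the smaller of those in its own colour.

How it is judged:
By the outcome, as a careful person would: the job done as asked, in the order asked, and still so for the second after the job is handed in, while the arm keeps its last pose, push and grip.
It also fails if it takes over 40 s, if anything falls off the work surface, if the arm or the gripper's body presses on something with over 40 N, if the wrist force passes 120 N, or if a joint passes its speed limit or range.

### The arm

A 6-joint arm with a two-finger parallel gripper is mounted at the origin on the work surface. World frame = base frame: x ahead of the robot, y to its left, z up, the work surface at z = 0. Lengths are in m, angles in rad, forces in N, time in s.
With the tool pointing down it reaches from about 0.275 to 0.975 m from the base axis. Payload 8.4 kg.
Tool frame: the origin (TCP) lies midway between the tips of the shut fingers; the grasp point (between the pads) lies 19 mm behind it; z points along the fingers, y is the line along which they close (so a half turn about z gives the same grasp; the last joint's range is limited). The gripper opens to 92 mm and grips with 3 to 60 N. Pads are 20 mm wide; open, the fingers measure 128 mm over their backs; the gripper's body (75 mm by 189 mm) begins 69 mm behind the grasp point.
Start: joints at [-1.103, 0.353, 1.633, -0, 1.155, -0.002], TCP at [0.283, -0.557, 0.194] pointing down, gripper open.
Joint ranges: [-2.63, 2.63], [-0.92, 2.1], [0.06, 2.66], [-1.3, 4.44], [0, 2.69], [-3.02, 3.02]. Speed limits (rad/s): [2.22, 2.22, 2.79, 3.14, 3.14, 3.14].

### API

Orientations are given as a rotation vector (axis times angle).
In Python, from cell import env gives the robot as it stands.
- The arm moves only by the tool step_arm, never from a script. Its argument "targets" is text: rows parted by semicolons, each of 5 numbers parted by spaces: the shift along the tool's x, y, z in mm, then the turn about the tool's z in units of 6 degrees (1.0 is 6 degrees), then the finger opening in mm, from 0 to 91.9. A call has 1 to 8 rows; each row shifts and turns the commanded pose from where the row before left it, along the tool's axes as they then stand; what a row does not reach is not made up. A row lasts 1/12 s, in which the tool goes at most 41.7 mm and 7.16 degrees, less where a joint would pass 70% of its speed; a pose out of reach is approached as far as the arm can. A call with a gripper value outside its range is refused whole. The fingers move at their own pace and stop on an object; "grip_force" is the grip in N (left out, the last holds). Time passes only in rows, so rows that do not move let the fingers close. It gives the time, the measured TCP pose, the force, the opening and the grip force at its end, in the units of the state.
- env.get_state(): the state, without advancing time (a new reading comes with each control period).
- env.snapshot(name): name is "scene" or "top" or "wrist"; returns the picture (420x560x3 uint8, blue, green, red); there is no depth.
- env.camera_params(name): a dict with "fx", "fy", "cx", "cy" (pixels), "dist" ([k1, k2, p1, p2, k3] as OpenCV has them; the pictures are not rectified), "rvec" (rotation vector, rad) and "tvec" (3), from world to camera coordinates, as OpenCV has them; the wrist camera has in their place "T_tool_cam" (4x4, takes a point from camera to tool coordinates, whose origin is the TCP and whose axes are the flange's). Camera axes: x right, y down, z forward; pixel columns grow to the right and rows downward; lengths in m; the calibration is good to about 2 mm. A picture is of the moment at which its call begins: read the wrist's pose just before it. camera_params takes no time and is no camera call.
- env.finish_job(): hands the job in; it is judged then, once.
The state is a dict: "time_s": time; "qpos": joint angles; "joint_velocities": joint speeds; "tau": joint torques, N m; "tool_pos": TCP position; "tcp_rot": TCP orientation; "force": force on the tool from outside, world axes, zero at the start; "wrist_torque": the same for the moment, N m; "width": finger opening in m; "gripper_force": force on a finger pad.
Only numpy, scipy, OpenCV 4.12 (cv2) and the standard library are available. Lean on these libraries where they do the work, as an engineer would, in place of code of your own. Each camera call takes 0.05 s, during which the arm holds its last target. There are 200 camera calls.

## Working session

There is one attempt and no reset: what is moved stays moved. The work goes in short steps, Python scripts to look and compute and a tool call to move; the robot and the scene stay as the last step left them, time stands still between calls to the robot, and variables do not carry over. Pictures are saved under pics/ and viewed, at most 10 in all, crops included, and the job is handed in when it is done.

Besides the shell and the picture viewer there is one more tool, called by a JSON object that holds its "op" and its "data". step_arm: Moves the arm, as the interface text tells. Its arguments: {"type":"object","properties":{"targets":{"type":"string"},"grip_force":{"type":"number"}},"required":["targets"]}

```bash
mkdir -p pics; ls
python3 - <<'E'
from cell import env
import cv2
s=env.get_state();print(s)
for n in("scene","top"):
    cv2.imwrite(f"pics/{n}0.png",env.snapshot(n));print(n,env.camera_params(n))
print(env.camera_params("wrist"))
E
```

```text
pics
{'time_s': 0.0, 'qpos': array([-1.10340870e+00,  3.53633302e-01,  1.63412722e+00,  1.17052277e-05,
        1.15517952e+00, -2.40703639e-03]), 'joint_velocities': array([-1.39007754e-03, -2.46388701e-03,  1.64579224e-05, -1.01089205e-05,
        7.54799949e-04, -1.48757971e-05]), 'tau': array([ 1.19744687e-03, -5.93827415e+01, -3.34213042e+01,  6.99789939e-02,
        2.35534273e-02, -1.54808990e-04]), 'tool_pos': array([ 0.28270723, -0.55682877,  0.19287594]), 'tcp_rot': array([-3.05404317e+00, -7.30871161e-01,  4.71075026e-04]), 'force': array([ 0.41972231, -0.43244568, -0.36741976]), 'wrist_torque': array([ 0.02953622, -0.06780489, -0.01398831]), 'gripper_force': 0.0, 'width': 0.09180593780148252}
scene {'fx': 471.98886000631427, 'fy': 471.98886000631427, 'cx': 279.10943296407726, 'cy': 205.82993751084916, 'dist': array([-0.15217747,  0.        ,  0.        ,  0.        ,  0.        ]), 'rvec': array([ 1.04277073,  2.46594391, -0.99385292]), 'tvec': array([ 0.38389491, -0.20318808,  1.37597882])}
top {'fx': 403.6004654738184, 'fy': 403.6004654738184, 'cx': 284.6856043821936, 'cy': 205.9464228859829, 'dist': array([0.04158575, 0.        , 0.        , 0.        , 0.        ]), 'rvec': array([ 2.15158506, -2.04833375,  0.22153557]), 'tvec': array([-0.03279745,  0.56064094,  1.01915502])}
{'fx': 300.8599618056635, 'fy': 300.8599618056635, 'cx': 280.7062162915749, 'cy': 204.63540760941305, 'dist': array([-0.02790758,  0.        ,  0.        ,  0.        ,  0.        ]), 'T_tool_cam': array([[ 4.96929377e-04, -9.68826359e-01, -2.47740265e-01,
         6.96832336e-02],
       [ 9.99999378e-01,  2.34023642e-04,  1.09066160e-03,
         1.08124350e-03],
       [-9.98684628e-04, -2.47740653e-01,  9.68825873e-01,
        -1.90537841e-01],
       [ 0.00000000e+00,  0.00000000e+00,  0.00000000e+00,
         1.00000000e+00]])}
```

View pics/scene0.png

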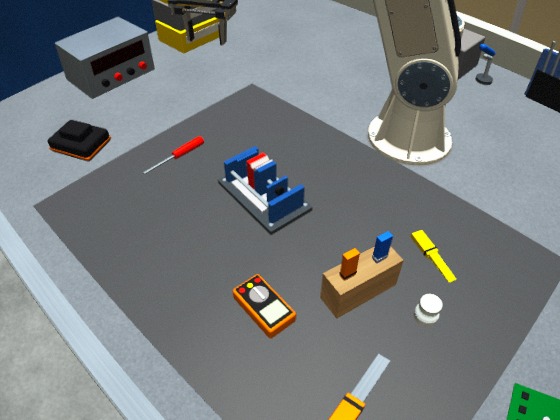

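View pics/top0.png

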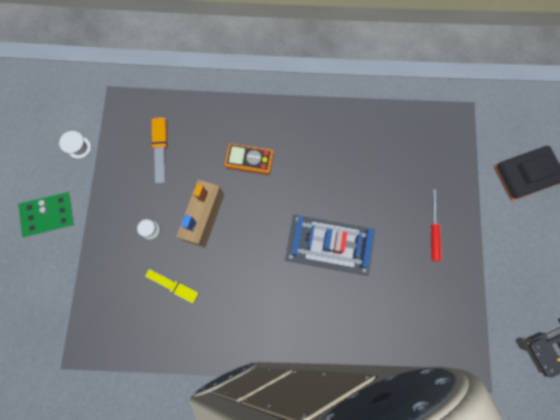

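The scene view shows three feeler-like things:
- **Orange tool in the stand:** scene (350,262), top (199,190).
- **Larger orange tool lying on the mat:** scene (365,390), top (159,150).
- **Yellow tool lying on the mat:** scene (433,255), top (171,285).

The one in the stand fits: it's orange, not yellow, and the smaller of the two orange ones. The vise is at top (331,243), with its red jaw at about (343,241). I'll confirm with a crop and get rough positions.

```bash
cat > h.py <<'E'
import cv2, numpy as np
from cell import env
from scipy.spatial.transform import Rotation as R
def cam(name, st=None):
    p=env.camera_params(name)
    K=np.array([[p['fx'],0,p['cx']],[0,p['fy'],p['cy']],[0,0,1]])
    if name=='wrist':
        T=np.eye(4);T[:3,:3]=R.from_rotvec(st['tcp_rot']).as_matrix();T[:3,3]=st['tool_pos']
        M=T@p['T_tool_cam'];return K,p['dist'],M[:3,:3],M[:3,3]
    r=R.from_rotvec(p['rvec']).as_matrix().T
    return K,p['dist'],r,-r@p['tvec']
def plane(c,uv,z):
    K,d,r,o=c
    n=cv2.undistortPoints(np.array(uv,float).reshape(-1,1,2),K,d).reshape(-1,2)
    v=np.c_[n,np.ones(len(n))]@r.T
    return o+v*((z-o[2])/v[:,2])[:,None]
def proj(c,P):
    K,d,r,o=c
    return cv2.projectPoints(np.array(P,float).reshape(-1,3),cv2.Rodrigues(r.T)[0],-r.T@o,K,d)[0].reshape(-1,2)
E
python3 - <<'E'
from h import *
t=cv2.imread('pics/top0.png');s=cv2.imread('pics/scene0.png')
a=cv2.resize(t[105:285,135:255],None,fx=3,fy=3,interpolation=2)
b=cv2.resize(s[215:340,310:435],(540,540),interpolation=2)[:, :430]
cv2.imwrite('pics/crop1.png',np.hstack([a,b]))
c=cam('top')
print('orange top',plane(c,[[200,187]],.16),'blue',plane(c,[[187,221]],.16),'vise ctr',plane(c,[[331,243]],.115),plane(c,[[343,241],[329,240]],.115))
print('base corners',plane(c,[[294,215],[374,226],[369,272],[287,261]],.01))
E
```

```text
orange top [[0.57713366 0.20311748 0.16      ]] blue [[0.49115841 0.2261925  0.16      ]] vise ctr [[ 0.46092252 -0.1258846   0.115     ]] [[ 0.46741466 -0.15556626  0.115     ]
 [ 0.46818075 -0.12073296  0.115     ]]
base corners [[ 0.54853918 -0.03169163  0.01      ]
 [ 0.52834131 -0.2544056   0.01      ]
 [ 0.4016508  -0.24093108  0.01      ]
 [ 0.41993689 -0.01832363  0.01      ]]
```

View pics/crop1.png

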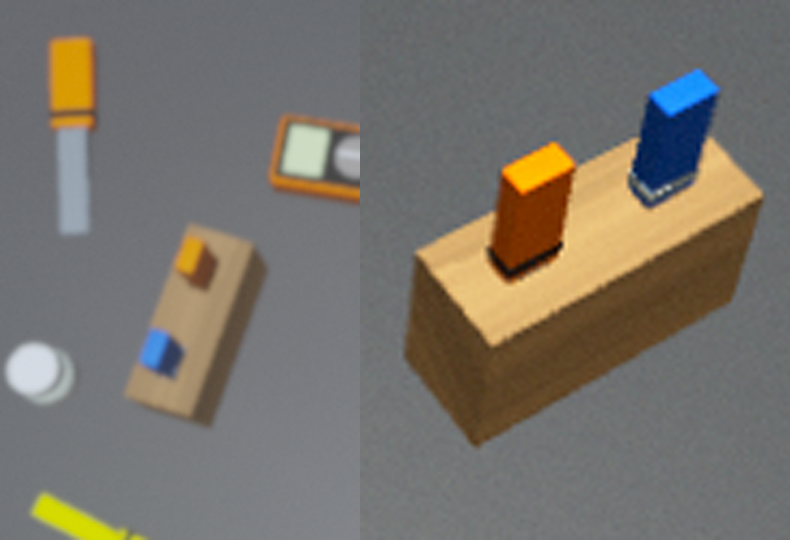

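The crop confirms it: the orange handle with a black band at its foot stands in the slot nearer the multimeter, with the blue pry tool beside it. The bigger orange tool lies on the mat. Moving the wrist camera over there.

{"op": "step_arm", "data": {"targets": "15 -14 -14 0 91.9;25 -23 -14 0 91.9;25 -23 -14 0 91.9;25 -23 -14 0 91.9;25 -23 -14 0 91.9;25 -23 -14 0 91.9;25 -23 -12 0 91.9;25 -23 -12 0 91.9"}}

```text
time_s: 0.77
tool_pos: [0.3732, -0.3136, 0.302]
tcp_rot: [-3.055, -0.731, 0.0]
force: [0.7, -0.1, -0.8]
width: 0.0923
gripper_force: 0.0
```

{"op": "step_arm", "data": {"targets": "25 -23 0 0 91.9;25 -23 0 0 91.9;25 -23 0 0 91.9;25 -23 0 0 91.9;25 -23 0 0 91.9;25 -23 0 0 91.9;25 -23 0 0 91.9;25 -23 0 0 91.9"}}

```text
time_s: 1.43
tool_pos: [0.4682, -0.0589, 0.3015]
tcp_rot: [-3.055, -0.731, 0.0]
force: [1.3, 0.5, -0.2]
width: 0.0917
gripper_force: 0.0
```

{"op": "step_arm", "data": {"targets": "25 -23 0 0 91.9;25 -23 0 0 91.9;25 -23 0 0 91.9;25 -23 0 0 91.9;25 -23 0 0 91.9;25 -23 0 0 91.9;25 -21 0 0 91.9;15 -14 0 0 91.9"}}

```text
time_s: 2.1
tool_pos: [0.5599, 0.1825, 0.301]
tcp_rot: [-3.054, -0.733, 0.0]
force: [0.1, -0.6, -0.5]
width: 0.0918
gripper_force: 0.0
```

{"op": "step_arm", "data": {"targets": "0 0 0 1 91.9;0 0 0 1 91.9;0 0 0 1 91.9;0 0 0 1 91.9;0 0 0 1 91.9;0 0 0 1 91.9;0 0 0 1 91.9;0 0 0 0 91.9"}}

```text
time_s: 2.77
tool_pos: [0.559, 0.1796, 0.3012]
tcp_rot: [3.113, -0.42, -0.001]
force: [-0.3, 0.1, 0.8]
width: 0.0919
gripper_force: 0.0
```

Run:
```python
from h import *
st=env.get_state();im=env.snapshot('wrist');cv2.imwrite('pics/w1.png',im)
np.save('w1.npy',np.r_[st['tool_pos'],st['tcp_rot']])
c=cam('wrist',st);print(st['tool_pos'],R.from_rotvec(st['tcp_rot']).as_matrix().round(3))
h=cv2.cvtColor(im,cv2.COLOR_BGR2HSV)
for n,lo,hi in(('or',(8,150,180),(25,255,255)),('bl',(100,120,180),(118,255,255))):
    m=cv2.inRange(h,lo,hi)
    for k in cv2.findContours(m,0,2)[0]:
        if cv2.contourArea(k)<60: continue
        r=cv2.minAreaRect(k);b=plane(c,cv2.boxPoints(r),.16)
        print(n,np.round(r[0],1),np.round(r[1],1),(b.mean(0)*1e3).round(1),((b[1]-b[0])*1e3).round(1),((b[2]-b[1])*1e3).round(1))
```

```text
[0.55900769 0.17956254 0.30116223] [[ 0.964 -0.265 -0.001]
 [-0.265 -0.964 -0.   ]
 [-0.001  0.    -1.   ]]
or [486.3 336.1] [ 6.5 17.9] [302.  -30.5 160. ] [ 22.4 -11.9   0. ] [-6.5 -7.2  0. ]
or [ 74.9 335.1] [21.5  7.9] [446.3 488.  160. ] [  2.8 -11.5   0. ] [-29.9  -0.2   0. ]
or [252.5 187.5] [25.5 14.1] [572.3 207.7 160. ] [ -3.5 -15.3   0. ] [-28.3   6.9   0. ]
or [129.2  95.4] [ 6.9 24.2] [701.3 304.7 160. ] [  3.  -26.3   0. ] [-6.7 -0.7  0. ]
or [113.1  62.7] [55.  25.5] [735.5 308.9 160. ] [  3.3 -26.7   0. ] [-50.8  -7.    0. ]
or [305.   61.8] [51.9 92.1] [683.2 118.9 160. ] [-11.  -91.5   0. ] [-49.5   2.4   0. ]
bl [255. 254.] [22. 12.] [494.5 227.9 160. ] [ -3.7 -13.6   0. ] [-27.1   7.9   0. ]
bl [518.7 186.5] [ 9.9 37.6] [493.2 -85.5 160. ] [43.5 -5.8  0. ] [ -3.6 -11.1   0. ]
bl [477.9 187.5] [ 4.9 41.1] [504.5 -39.  160. ] [47.5 -6.4  0. ] [-1.6 -5.4  0. ]
bl [446. 188.] [68.  8.] [513.   -3.2 160. ] [-2.3 -8.7  0. ] [-78.6  10.2   0. ]
```

View pics/w1.png

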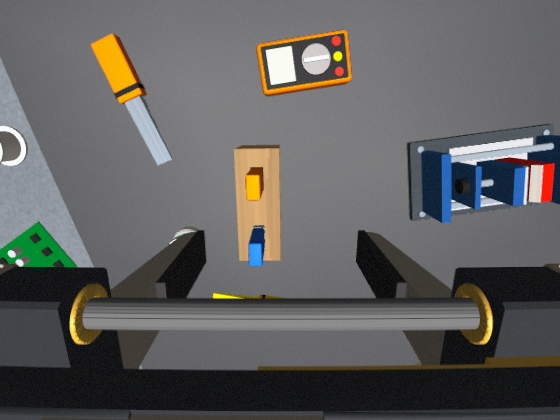

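The wrist view shows the orange handle top at (252,187), measuring 29×16 mm, with the blue one 80.4 mm away, both as specified. Next I centre over it, lower partway and measure again.

{"op": "step_arm", "data": {"targets": "0 0 0 -0.13 91.9;1 -8 -0 0 91.9;2 -12 20 0 91.9;2 -11 25 0 91.9;0 0 25 0 91.9;0 0 25 0 91.9;0 0 5 0 91.9;0 0 0 0 91.9"}}

```text
time_s: 3.48
tool_pos: [0.5707, 0.2084, 0.1998]
tcp_rot: [3.116, -0.388, -0.005]
force: [-0.2, -0.1, -0.4]
width: 0.092
gripper_force: 0.0
```

Run:
```python
from h import *
st=env.get_state();im=env.snapshot('wrist');cv2.imwrite('pics/w2.png',im)
c=cam('wrist',st);Rm=R.from_rotvec(st['tcp_rot']).as_matrix();print(st['tool_pos'],Rm.round(4)[:,0])
h=cv2.cvtColor(im,cv2.COLOR_BGR2HSV)
for n,lo,hi in(('or',(8,150,180),(25,255,255)),('bl',(100,120,180),(118,255,255))):
    m=cv2.inRange(h,lo,hi)
    for k in cv2.findContours(m,0,2)[0]:
        if cv2.contourArea(k)<200: continue
        r=cv2.minAreaRect(k);b=plane(c,cv2.boxPoints(r),.16)
        print(n,np.round(r[0],1),np.round(r[1],1),(b.mean(0)*1e3).round(1),((b[1]-b[0])*1e3).round(1),((b[2]-b[1])*1e3).round(1),'tool',((b.mean(0)-st['tool_pos'])@Rm*1e3).round(1))
```

```text
[0.57067477 0.20844836 0.1998489 ] [ 0.9694 -0.2455 -0.0031]
or [280.  215.5] [35. 20.] [572.8 207.6 160. ] [ -3.9 -15.2   0. ] [-28.3   6.9   0. ] tool [ 2.4  0.2 39.8]
or [114.7  85.6] [ 9.  31.4] [697.4 299.6 160. ] [  2.9 -23.6   0. ] [-5.9 -0.7  0. ] tool [ 100.6 -119.5   39.3]
or [342.8  46.5] [ 67.4 119.6] [681.6 134.5 160. ] [ -9.6 -81.4  -0. ] [-44.2   0.7   0. ] tool [125.8  44.4  39.5]
or [94.3 42.7] [71.5 32.8] [727.7 303.3 160. ] [  2.8 -23.5   0. ] [-44.6  -6.3   0. ] tool [ 129.  -130.6   39.2]
bl [520.5 213.5] [10.7 86.1] [525.   17.6 160. ] [ 72.4 -10.    0. ] [-2.9 -8.4  0. ] tool [  2.7 196.1  40.2]
```

{"op": "step_arm", "data": {"targets": "2.4 0 15 0 91.9;0 0 22 0 91.9;0 0 22 0 91.9;0 0 20 0 91.9;0 0 12 0 91.9;0 0 3 0 91.9;0 0 0 0 60;0 0 0 0 40"}}

```text
time_s: 4.2
tool_pos: [0.5752, 0.2082, 0.1091]
tcp_rot: [-3.116, 0.391, -0.003]
force: [-0.2, -0.2, 0.6]
width: 0.0807
gripper_force: 0.0
```

{"op": "step_arm", "data": {"targets": "0 0 0 0 25;0 0 0 0 10;0 0 0 0 5;0 0 0 0 5;0 0 0 0 5;0 0 0 0 5;0 0 0 0 5;0 0 0 0 5", "grip_force": 40}}

```text
time_s: 4.87
tool_pos: [0.5741, 0.2078, 0.1076]
tcp_rot: [-3.117, 0.391, 0.0]
force: [0.4, 0.1, -0.2]
width: 0.0273
gripper_force: 0.0
```

{"op": "step_arm", "data": {"targets": "0 0 0 0 5;0 0 0 0 5;0 0 0 0 5;0 0 0 0 5"}}

```text
time_s: 5.2
tool_pos: [0.5741, 0.2078, 0.1075]
tcp_rot: [3.117, -0.391, -0.0]
force: [0.3, 0.4, -0.1]
width: 0.0157
gripper_force: 40.0
```

Gripped, width 15.7 mm. Lifting straight out.

{"op": "step_arm", "data": {"targets": "0 0 -8 0 5;0 0 -18 0 5;0 0 -22 0 5;0 0 -22 0 5;0 0 -22 0 5;0 0 -22 0 5;0 0 -22 0 5;0 0 -22 0 5"}}

```text
time_s: 5.87
tool_pos: [0.5738, 0.2078, 0.2673]
tcp_rot: [-3.117, 0.391, -0.0]
force: [1.3, 0.4, -1.4]
width: 0.0158
gripper_force: 40.0
```

{"op": "step_arm", "data": {"targets": "0 0 -12 0 5;0 0 0 0 5;0 0 0 -0.5 5;0 0 0 -0.5 5;0 0 0 -0.5 5;0 0 0 0 5"}}

```text
time_s: 6.37
tool_pos: [0.5734, 0.2076, 0.2761]
tcp_rot: [3.138, -0.142, -0.003]
force: [0.1, 0.0, -1.4]
width: 0.0157
gripper_force: 40.0
```

{"op": "step_arm", "data": {"targets": "-5 11 0 0 5;-11 24 0 0 5;-12 27 0 0 5;-12 27 0 0 5;-12 27 0 0 5;-12 27 0 0 5;-12 27 0 0 5;-12 27 0 0 5"}}

```text
time_s: 7.03
tool_pos: [0.4664, 0.0183, 0.277]
tcp_rot: [3.138, -0.148, -0.001]
force: [0.1, -0.3, -1.3]
width: 0.0158
gripper_force: 40.0
```

{"op": "step_arm", "data": {"targets": "-12 27 0 0 5;-12 27 0 0 5;-12 27 0 0 5;-12 27 0 0 5;-11 24 0 0 5;-6 14 0 0 5;0 0 0 0 5;0 0 0 0 5"}}

```text
time_s: 7.7
tool_pos: [0.3892, -0.12, 0.2773]
tcp_rot: [-3.138, 0.151, 0.0]
force: [-0.5, 0.1, -1.1]
width: 0.016
gripper_force: 40.0
```

Run:
```python
from h import *
st=env.get_state();im=env.snapshot('wrist');cv2.imwrite('pics/w3.png',im)
np.save('w3.npy',np.r_[st['tool_pos'],st['tcp_rot']]);print(st['tool_pos'],st['tcp_rot'])
c=cam('wrist',st)
print(proj(c,[[.46,-.126,.115],[.46,-.126,.01]]))
```

```text
[ 0.38918105 -0.1199741   0.27726099] [-3.13775508e+00  1.50976262e-01  3.37214376e-04]
[[279.07545195 127.21536633]
 [279.37322113 127.39098878]]
```

View pics/w3.png

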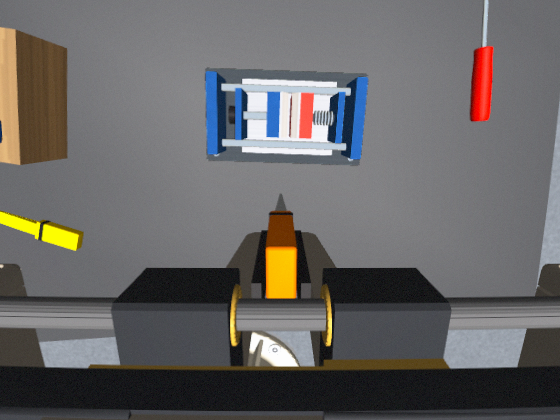

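The wrist view shows the vise with its jaws at about (290,114): the blue jaw on the left at 273 and the red one on the right at 306. The blade tip is at (281,195). Enlarging the gap.

Run:
```python
from h import *
im=cv2.imread('pics/w3.png')
cv2.imwrite('pics/crop2.png',cv2.resize(im[85:145,235:335],(800,480),interpolation=cv2.INTER_NEAREST))
print(im[100:130].mean(0)[258:320].round().astype(int).tolist())
```

```text
[[235, 228, 224], [234, 228, 224], [235, 228, 224], [235, 228, 224], [235, 228, 224], [235, 228, 224], [235, 228, 224], [235, 228, 224], [228, 199, 180], [210, 135, 90], [203, 112, 45], [203, 112, 45], [203, 112, 44], [203, 112, 44], [203, 112, 45], [202, 112, 44], [203, 112, 45], [202, 112, 44], [203, 112, 44], [202, 111, 44], [202, 112, 44], [230, 187, 158], [246, 239, 236], [244, 241, 242], [231, 234, 240], [228, 233, 240], [230, 236, 242], [231, 236, 242], [228, 234, 240], [235, 237, 241], [244, 240, 240], [195, 188, 203], [89, 86, 129], [151, 158, 188], [212, 219, 228], [220, 226, 233], [221, 227, 234], [219, 225, 232], [216, 223, 230], [228, 230, 234], [245, 241, 241], [222, 218, 246], [131, 136, 252], [80, 94, 253], [76, 90, 254], [75, 90, 254], [75, 90, 254], [74, 90, 254], [74, 89, 254], [75, 89, 254], [74, 89, 254], [75, 89, 254], [74, 88, 254], [76, 91, 254], [124, 130, 243], [187, 182, 202], [183, 178, 176], [217, 210, 205], [226, 218, 213], [188, 183, 180], [205, 199, 195], [226, 219, 213]]
```

View pics/crop2.png

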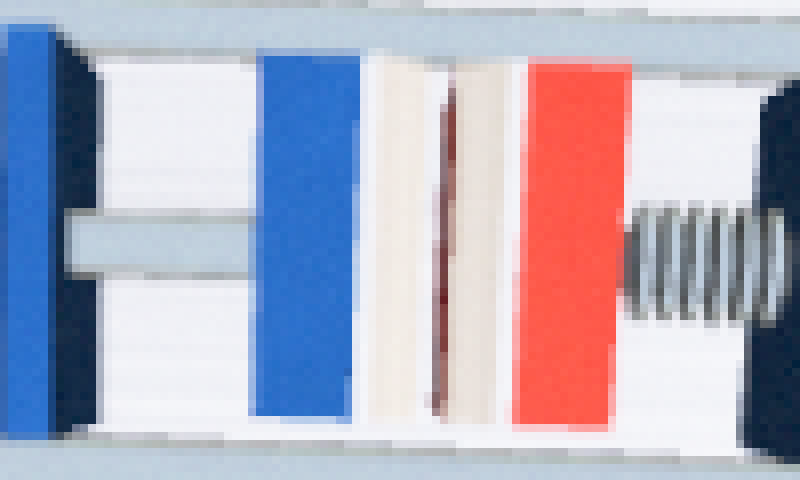

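The crop shows these columns: blue jaw inner edge about 279.4, red jaw inner edge about 299.9, flares between them, and the parallel gap at about 287–292 (roughly 5.6 mm). I'll work out the midpoint and yaw on the planes, and check the blade tip as well.

Run:
```python
from h import *
im=cv2.imread('pics/w3.png');w=np.load('w3.npy');c=cam('wrist',dict(tool_pos=w[:3],tcp_rot=w[3:]))
Rm=R.from_rotvec(w[3:]).as_matrix();f=im.astype(float)
sat=f[:,:,0]-f[:,:,2]; red=f[:,:,2]-f[:,:,0]
def edge(row,a,b,thr):  # subpixel crossing
    for x in range(a,b):
        if (row[x]-thr)*(row[x+1]-thr)<=0: return x+(thr-row[x])/(row[x+1]-row[x]+1e-9)
E={k:[] for k in('bl','br','rl','rr')}
for v in range(96,134):
    for k,ch,a,b in(('bl',sat,262,274),('br',sat,274,286),('rl',red,292,306),('rr',red,306,320)):
        x=edge(ch[v],a,b,85)
        if x: E[k].append((x,v))
for k in E:
    P=plane(c,E[k],.115)
    l=cv2.fitLine(P[:,:2].astype(np.float32),cv2.DIST_HUBER,0,.01,.01).ravel()
    if l[0]<0:l[:2]*=-1
    print(k,len(E[k]),'mid',(P.mean(0)*1e3).round(1),'ang',np.degrees(np.arctan2(l[1],l[0])).round(2),'tool',((P.mean(0)-w[:3])@Rm*1e3).round(1))
print('tool x ang',np.degrees(np.arctan2(Rm[1,0],Rm[0,0])))
# jaw width: extent of blue/red rows
for n,ch,x in(('b',sat,273),('r',red,307)):
    vs=np.where(ch[85:145,x]>85)[0]+85;P=plane(c,[[x,vs.min()-.5],[x,vs.max()+.5]],.115);print(n,vs.min(),vs.max(),(P*1e3).round(1),'tool',((P.mean(0)-w[:3])@Rm*1e3).round(1))
print('lips z.105 tool',((plane(c,[[286.7,114.5],[291.8,114.5]],.105)-w[:3])@Rm*1e3).round(1))
print('tip expected px',proj(c,(w[:3]+Rm@np.array([0,0,.0975]))[None]))
```

```text
bl 38 mid [ 475.1 -113.3  115. ] ang -7.67 tool [ 84.9 -14.9 162.2]
br 38 mid [ 473.8 -127.2  115. ] ang -7.57 tool [ 84.9  -0.9 162.2]
rl 38 mid [ 471.6 -150.4  115. ] ang -7.49 tool [ 85.   22.4 162.2]
rr 38 mid [ 470.2 -164.6  115. ] ang -7.52 tool [ 85.   36.7 162.2]
tool x ang -5.509438499869936
b 92 136 [[ 499.  -123.   115. ]
 [ 450.4 -118.1  115. ]] tool [ 85.2  -7.6 162.2]
r 93 138 [[ 494.3 -160.5  115. ]
 [ 444.4 -156.7  115. ]] tool [ 83.6  30.8 162.2]
lips z.105 tool [[ 85.5   8.  172.2]
 [ 85.5  13.9 172.2]]
tip expected px [[279.65192397 201.4187587 ]]
```

Jaw width comes out at about 50 mm as given. The vise yaw is −7.5° and the gap is about 5.9 mm. Aligning over the gap and lowering to just above the jaws to check.

{"op": "step_arm", "data": {"targets": "0 0 0 0.34 5;10 0.5 0 0 5;20 2 0 0 5;20 2 0 0 5;20 2 0 0 5;14.5 0.7 0 0 5;0 0 0 0 5;0 0 0 0 5"}}

```text
time_s: 8.42
tool_pos: [0.4737, -0.1368, 0.2769]
tcp_rot: [-3.135, 0.198, 0.002]
force: [-0.2, 0.3, -1.3]
width: 0.0156
gripper_force: 40.0
```

{"op": "step_arm", "data": {"targets": "0 0 12 0 5;0 0 18 0 5;0 0 16 0 5;0 0 6 0 5;0 0 0 0 5;0 0 0 0 5"}}

```text
time_s: 8.92
tool_pos: [0.4728, -0.1372, 0.2259]
tcp_rot: [-3.135, 0.201, 0.0]
force: [0.4, -0.4, -0.9]
width: 0.0154
gripper_force: 40.0
```

Run:
```python
from h import *
st=env.get_state();im=env.snapshot('wrist');cv2.imwrite('pics/w4.png',im)
s=env.snapshot('scene');cv2.imwrite('pics/s4.png',s)
np.save('w4.npy',np.r_[st['tool_pos'],st['tcp_rot']])
w=st['tool_pos'];Rm=R.from_rotvec(st['tcp_rot']).as_matrix();print(w,Rm.round(4),st['force'],st['wrist_torque'])
a=cv2.resize(im[140:240,230:340],(440,400),interpolation=2)
b=cv2.resize(s[130:230,215:315],(400,400),interpolation=2)[:,:360]
cv2.imwrite('pics/crop3.png',np.hstack([a,b]))
print(proj(cam('wrist',st),[w+Rm@[0,0,.0975],w+Rm@[.01,0,.0975]]),proj(cam('scene'),[w+Rm@[0,0,.0975]]))
```

```text
[ 0.47279809 -0.1372338   0.22594257] [[ 9.918e-01 -1.274e-01 -2.000e-04]
 [-1.274e-01 -9.918e-01  1.000e-04]
 [-2.000e-04 -1.000e-04 -1.000e+00]] [ 0.43152029 -0.3532813  -0.91277958] [ 0.01812666 -0.03319791  0.04991423]
[[279.68564537 201.4514943 ]
 [279.68223097 191.50858994]] [[260.06279166 157.27186234]]
```

View pics/crop3.png

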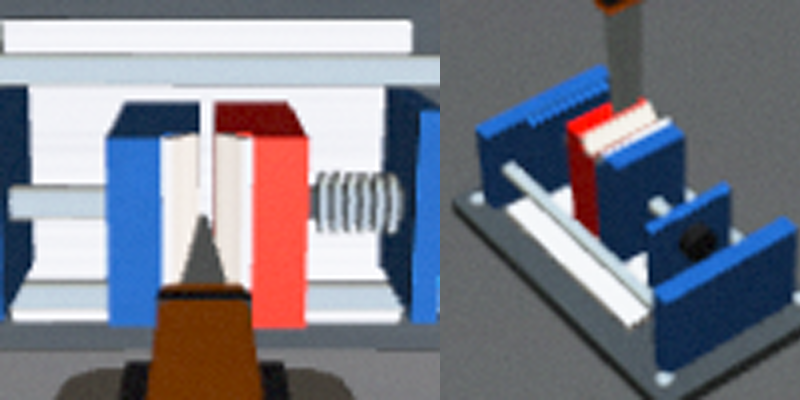

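The blade tip is 1 px (about 0.9 mm) left of the gap centre and well within the jaw width. In the scene view it hangs upright over the jaws. I'll shift 1 mm and record the rest gap and jaw spacing as a reference.

```bash
cat > jaw.py <<'E'
from h import *
def edge(row,a,b,thr):
    for x in range(a,b):
        if (row[x]-thr)*(row[x+1]-thr)<=0: return x+(thr-row[x])/(row[x+1]-row[x]+1e-9)
def jaw(im,w,rows):
    c=cam('wrist',dict(tool_pos=w[:3],tcp_rot=w[3:]));Rm=R.from_rotvec(w[3:]).as_matrix();f=im.astype(float)
    out=[]
    for ch,a,b in((f[:,:,0]-f[:,:,2],256,262),(f[:,:,2]-f[:,:,0],300,314)):
        pass
    sat=f[:,:,0]-f[:,:,2];red=-sat;o={'blueL':[],'blueR':[],'redL':[],'redR':[]}
    for v in rows:
        b=np.where(sat[v,240:300]>85)[0]+240; r=np.where(red[v,270:330]>85)[0]+270
        if len(b)<5 or len(r)<5: continue
        b=b[abs(b-np.median(b))<14]; r=r[abs(r-np.median(r))<14]
        for k,x in(('blueL',edge(sat[v],b[0]-3,b[0]+1,85)),('blueR',edge(sat[v],b[-1]-1,b[-1]+3,85)),('redL',edge(red[v],r[0]-3,r[0]+1,85)),('redR',edge(red[v],r[-1]-1,r[-1]+3,85))):
            if x: o[k].append((x,v))
    return {k:np.median(((plane(c,p,.115)-w[:3])@Rm*1e3)[:,1]).round(2) for k,p in o.items() if p}
E
python3 - <<'E'
from jaw import *
im=cv2.imread('pics/w4.png');w=np.load('w4.npy')
print(jaw(im,w,range(180,205)))
print(im[178:190].mean(0)[268:296].round().astype(int).tolist())
E
```

```text
{'blueL': np.float64(-24.02), 'blueR': np.float64(-10.01), 'redL': np.float64(13.3), 'redR': np.float64(27.45)}
[[209, 116, 46], [208, 115, 46], [237, 210, 189], [248, 242, 240], [247, 244, 244], [234, 238, 242], [229, 235, 241], [231, 237, 243], [234, 239, 245], [232, 238, 244], [230, 236, 242], [216, 219, 226], [245, 241, 240], [248, 244, 243], [248, 244, 243], [170, 168, 197], [205, 214, 226], [221, 227, 234], [223, 229, 236], [223, 228, 236], [220, 225, 233], [218, 224, 232], [235, 235, 239], [248, 244, 244], [244, 239, 244], [143, 144, 253], [74, 90, 254], [73, 89, 254]]
```

{"op": "step_arm", "data": {"targets": "0 1 0 0 5;0 0 6 0 5;0 0 8 0 5;0 0 8 0 5;0 0 8 0 5;0 0 6 0 5;0 0 0 0 5;0 0 0 0 5"}}

```text
time_s: 9.68
tool_pos: [0.4725, -0.1384, 0.189]
tcp_rot: [-3.135, 0.201, 0.002]
force: [-0.1, 0.6, -1.2]
width: 0.0158
gripper_force: 40.0
```

{"op": "step_arm", "data": {"targets": "0 0 3 0 5;0 0 3 0 5;0 0 0 0 5"}}

```text
time_s: 9.93
tool_pos: [0.4728, -0.1384, 0.1832]
tcp_rot: [-3.135, 0.201, 0.0]
force: [-0.3, -1.0, -2.3]
width: 0.0158
gripper_force: 40.0
```

{"op": "step_arm", "data": {"targets": "0 0 2 0 5;0 0 2 0 5;0 0 0 0 5"}}

```text
time_s: 10.18
tool_pos: [0.473, -0.1386, 0.1795]
tcp_rot: [3.135, -0.201, 0.001]
force: [1.2, -0.4, -2.7]
width: 0.0158
gripper_force: 40.0
```

{"op": "step_arm", "data": {"targets": "0 0 2 0 5;0 0 2 0 5;0 0 0 0 5"}}

```text
time_s: 10.43
tool_pos: [0.473, -0.1386, 0.1754]
tcp_rot: [3.135, -0.201, 0.001]
force: [1.0, -1.1, -1.6]
width: 0.0154
gripper_force: 40.0
```

{"op": "step_arm", "data": {"targets": "0 0 2 0 5;0 0 2 0 5;0 0 0 0 5"}}

```text
time_s: 10.68
tool_pos: [0.4729, -0.1385, 0.1714]
tcp_rot: [3.135, -0.201, 0.0]
force: [1.5, -0.6, -0.9]
width: 0.0154
gripper_force: 40.0
```

{"op": "step_arm", "data": {"targets": "0 0 2 0 5;0 0 2 0 5;0 0 0 0 5"}}

```text
time_s: 10.93
tool_pos: [0.4729, -0.1385, 0.1673]
tcp_rot: [-3.135, 0.201, -0.0]
force: [0.9, -0.7, -0.5]
width: 0.0155
gripper_force: 40.0
```

```bash
cat > look.py <<'E'
from jaw import *
import sys
st=env.get_state();im=env.snapshot('wrist');cv2.imwrite(f'pics/{sys.argv[1]}.png',im)
w=np.r_[st['tool_pos'],st['tcp_rot']];np.save(sys.argv[1]+'.npy',w)
c=cam('wrist',st);Rm=R.from_rotvec(st['tcp_rot']).as_matrix()
j=[]
a=proj(c,[w[:3]*[1,1,0]+[0,0,.115]+Rm@[d,0,0] for d in(.012,.022)])[:,1]
r=range(int(a[1]),int(a[0]));print(w[:3],st['force'],r);J=jaw(im,w,r);print(J,'outer',J['redR']-J['blueL'],'inner',J['redL']-J['blueR'])
E
python3 look.py w5
```

```text
[ 0.47285662 -0.13846033  0.16730711] [ 0.87096001 -0.70787135 -0.50488956] range(188, 200)
{'blueL': np.float64(-25.68), 'blueR': np.float64(-11.59), 'redL': np.float64(13.12), 'redR': np.float64(27.46)} outer 53.14 inner 24.71
```

The inner spacing has opened by roughly 1.2 mm. Continuing, with the force read while moving.

{"op": "step_arm", "data": {"targets": "0 0 2 0 5;0 0 2 0 5"}}

```text
time_s: 11.15
tool_pos: [0.4729, -0.1385, 0.1637]
tcp_rot: [3.135, -0.201, 0.0]
force: [0.1, 0.3, 4.8]
width: 0.0156
gripper_force: 40.0
```

{"op": "step_arm", "data": {"targets": "0 0 0 0 5;0 0 0 0 5"}}

```text
time_s: 11.32
tool_pos: [0.4728, -0.1384, 0.1634]
tcp_rot: [-3.135, 0.201, 0.0]
force: [1.9, 0.1, 0.9]
width: 0.0158
gripper_force: 40.0
```

```bash
python3 look.py w6
python3 - <<'E'
import cv2,numpy as np
im=cv2.imread('pics/w6.png')
cv2.imwrite('pics/crop4.png',cv2.resize(im[130:280,210:360],(600,600),interpolation=2))
E
```

```text
[ 0.47282318 -0.13843051  0.16335255] [1.88538513 0.09667999 0.93972439] range(189, 201)
{'blueL': np.float64(-25.85), 'blueR': np.float64(-11.81), 'redL': np.float64(13.26), 'redR': np.float64(27.69)} outer 53.540000000000006 inner 25.07
```

View pics/crop4.png

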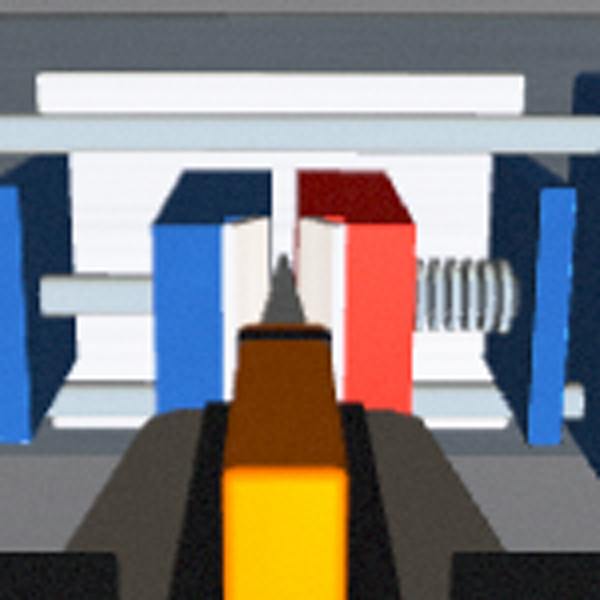

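The blade is centred between the jaws and pushing down takes about 6 N. The red jaw is back about 1.5–1.75 mm, so 4 mm more brings it to about 2 mm.

{"op": "step_arm", "data": {"targets": "0 0 2 0 5;0 0 2 0 5"}}

```text
time_s: 11.53
tool_pos: [0.4729, -0.1385, 0.1597]
tcp_rot: [3.135, -0.201, 0.0]
force: [-0.2, -0.6, 5.8]
width: 0.0154
gripper_force: 40.0
```

{"op": "step_arm", "data": {"targets": "0 0 0 0 5;0 0 0 0 5;0 0 0 0 5;0 0 0 0 5"}}

```text
time_s: 11.87
tool_pos: [0.4728, -0.1385, 0.1595]
tcp_rot: [-3.135, 0.201, 0.0]
force: [0.7, -0.5, 0.0]
width: 0.0158
gripper_force: 40.0
```

```bash
python3 look.py w7
```

```text
[ 0.47280152 -0.13845735  0.15947022] [ 0.72129868 -0.54329564  0.03725741] range(190, 202)
{'blueL': np.float64(-26.01), 'blueR': np.float64(-12.01), 'redL': np.float64(13.53), 'redR': np.float64(27.83)} outer 53.84 inner 25.54
```

Jaw opening is up about 2.1 mm, the push took about 7 N, and the arm is steady and upright. Handing in.

```bash
python3 -c "
from cell import env
print(env.finish_job())"
```

```text
the job is handed in; nothing more can be done
None
```

The job is handed in: the orange feeler from the stand is held upright and still between the vise jaws, with the red jaw pushed back about 2.1 mm by camera measurement, and the last push took about 7 N.

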